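# Re-arm the swirl mixer and hold the round flask down in its sprung cradle

### The job

The low flat swirl mixer (with a ring and a mushroom button on top) has tripped: press its mushroom stop button right down and let it spring up, then turn the same mushroom head clockwise (seen from above) as far as it goes to re-arm the drive. Then stand the round-bulbed flask upright and centred in the mixer's sprung ring cradle and push it down until the ring is at or near the bottom of its travel; the mixer runs only while the flask is kept down, so finish with the gripper still on the flask, holding it down. Leave the conical flask and the white bottle standing where they are.

Things in the scene. Friction and masses are not known exactly. Their poses are not given: they have to be found in the camera images.
- swirler: the swirl mixer, fixed on the bench: low white housing with an aluminium top, 150 (its x) x 290 (its y) x 46 mm high. Origin at the centre of its underside on the bench, z up. The sprung ring cradle is 70 mm along its +y (left, seen from the robot) and the mushroom stop button 75 mm along its -y (right), both at its x = 0.
- cradle_top (a point): centre of the top plane of the sprung ring cradle: a level steel ring, outer diameter 68, inner 52, 8 mm thick, open in the middle, on three coil springs. Up, its top is 92 mm above the bench; it can go down 20 mm and the point moves with it. The round flask sits with its bulb partly through the hole, its underside then about 12 mm below the ring's top.
- cradle (a joint): how far the ring cradle is pressed down, in m: 0 = up, 0.020 = bottom of its travel. It is preloaded: about 4 N starts it moving (a flask's own weight does not), about 10 N at 0.013, about 13 N at 0.020; springs back when let go.
- stop_top (a point): centre of the top of the mushroom stop button: a black round head 40 mm in diameter, 24 mm thick, straight-sided and grippable from above, a narrow white line on top. Its top is 96 mm above the bench when up (underside 72; housing top 46, with a collar 52 mm in diameter up to 52). The point moves with the head.
- stop_press (a joint): how far the mushroom head is pressed down, in m: 0 = up, 0.006 = bottom of its travel. A spring brings it back up; about 2 N starts it moving, about 5 N at the bottom.
- stop_turn (a joint): how far the mushroom head is turned clockwise seen from above, in rad: from 0 to the end stop at 0.9. Turns with slight friction (0.05 N m) and stays where it is left. It can be turned while up.
- flask: the round-bulbed flask, amber glass, 135 mm high, about 0.2 kg, loose on the bench: a ball bulb 72 mm in diameter (centre 37 mm above the underside), small flat foot 40 mm in diameter, straight round neck 28 mm in diameter from 75 to 121 mm up, dark stopper up to 27 mm in diameter on top. Origin at the centre of its underside, z up along the neck.
- conical: bystander: a conical flask of the same amber glass, 74 mm in diameter at the base, tapering to a 25 mm neck, 125 mm high with its dark stopper. Origin at the centre of its underside, z up.
- bottle_c: bystander: a white plastic reagent bottle with a screw cap, 48 mm in diameter, 105 mm high. Origin at the centre of its underside, z up.
Mind the look-alikes: they are no part of the job. What is shaped like the flask but purple or turquoise is not meant.

How it is judged:
On the way, in this order (a step that is already met when the one before it is completed fails the run):
1. the mushroom stop has been pressed right down (value of joint stop_press above 0.0045 m), for 0.05 s.
2. the mushroom head has sprung up and been turned clockwise to its stop (value of joint stop_turn above 0.75 rad and value of joint stop_press below 0.0025 m), for 0.1 s.
At the end, for the whole second after the job is handed in: Round flask upright (0.15 rad) and centred (7 mm) in the ring, held still by the fingers with over 6 N so that the ring is 14 mm or more down; fingers off the mixer; mushroom up (2 mm) and turned 0.75 rad or more; conical flask and bottle upright within 30 mm of their starts (value of joint cradle above 0.014 m and horizontal distance between flask and cradle_top below 0.007 m and angle between flask's own z axis and vertical below 0.15 rad and z of flask in the frame of cradle_top below -0.007 m and contact force between flask and swirler above 6 N and contact force between the fingers and flask above 1 N and contact force between the fingers and swirler below 0.5 N and linear speed of flask below 0.03 m/s and value of joint stop_press below 0.002 m and value of joint stop_turn above 0.75 rad and distance of each of conical, bottle_c from where it was at the start of the episode below 0.03 m and angle between each of conical, bottle_c's own z axis and vertical below 0.2 rad); the arm keeps its last pose, push and grip.
It fails at once if the conical flask or the white bottle is knocked over (angle between any of conical, bottle_c's own z axis and vertical above 0.6 rad).
It fails at once if the round flask is tipped over (angle between flask's own z axis and vertical above 0.9 rad).
It also fails if it takes over 64 s, if anything falls off the work surface, if the arm or the gripper's body presses on something with over 40 N, if the wrist force passes 120 N, or if a joint passes its speed limit or range.

### The arm

A 7-joint arm with a two-finger parallel gripper is mounted at the origin on a cart in front of the work surface, level with it; the furniture and walls round the work are solid. World frame = base frame: x ahead of the robot, y to its left, z up, the work surface at z = 0. Lengths are in m, angles in rad, forces in N, time in s.
With the tool pointing down it reaches from about 0.425 to 0.925 m from the base axis. Payload 6.8 kg.
Tool frame: the origin (TCP) lies on the centre line of the jaws, within the pads' length; the fingertips stand 17 mm ahead of it and the grasp point (between the pads) lies 2 mm behind it; z points along the fingers, x is the direction in which the jaws open and shut, and the axes are right-handed (so a half turn about z gives the same grasp; the last joint's range is limited). The gripper opens to 85 mm and grips with 20 to 120 N. Pads are 22 mm wide; open, the fingers measure 114 mm over their backs; the gripper's body (76 mm by 85 mm) begins 54 mm behind the grasp point. The pads swing forward as they close: fully open they stand 13 mm farther back than shut.
Start: joints at [1.005, 0.477, 0.022, 1.555, -0.011, 1.109, -0.083], TCP at [0.298, -0.606, 0.248] pointing down, gripper open.
Joint ranges: [-2.96, 2.96], [-0.34, 2.1], [-1.41, 1.46], [0.24, 2.44], [-1.37, 4.51], [0.17, 1.92], [-2.96, 2.96]. Speed limits (rad/s): [2.39, 2.39, 3.14, 3.14, 3.14, 3.14, 3.14].

### API

Orientations are given as a rotation vector (axis times angle).
In Python, from bench import r gives the robot as it stands.
- The arm moves only by the tool arm_command, never from a script. Its argument "increments" is a list of rows, each a list of 3 entries, a list of its own where there are three numbers: the shift along the world's x, y, z in m, then the turn, a rotation vector about the world's x, y, z in rad, then the opening in per cent of the stroke, from 0 (shut) to 100 (fully open). A call has 1 to 10 rows; each row is the pose to reach, as a shift and turn from the pose commanded when the call began; what a row does not reach only later rows make up. A row lasts 1/10 s, in which the tool goes at most 50 mm and 8.59 degrees, less where a joint would pass 70% of its speed; a pose out of reach is approached as far as the arm can. A call with a gripper value outside its range is refused whole. The fingers move at their own pace and stop on an object; "newtons" is the grip in N (left out, the last holds). Time passes only in rows, so rows that repeat a pose let the fingers close. It gives the time, the measured TCP pose, the force and the opening at its end, in the units of the state.
- r.get_obs(): the state, without advancing time (a new reading comes with each control period).
- r.grab_frame(name): name is "side" or "top" or "wrist"; returns the picture (384x512x3 uint8, blue, green, red); there is no depth.
- r.camera_model(name): a dict with "camera_matrix" (3x3 intrinsics, pixels), "D" ([k1, k2, p1, p2, k3] as OpenCV has them; the pictures are not rectified), "camera_from_world" (4x4, takes a point from world to camera coordinates). Camera axes: x right, y down, z forward; pixel columns grow to the right and rows downward; lengths in m; the calibration is good to about 2 mm. A picture is of the moment at which its call begins: read the wrist's pose just before it. camera_model takes no time and is no camera call; for the wrist camera it gives the pose at the moment of the call.
- r.hand_in(): hands the job in, once; it reports no verdict.
The state is a dict: "clock": time; "joints": joint angles; "qvel": joint speeds; "tau": joint torques, N m; "tcp_pos": TCP position; "orientation": TCP orientation; "contact_force": force on the tool from outside, world axes, zero at the start; "moment": the same for the moment, N m; "grip_width": finger opening in m.
Only numpy, scipy, OpenCV 4.12 (cv2) and the standard library are available. Lean on these libraries where they do the work, as an engineer would, in place of code of your own. Each camera call takes 0.05 s, during which the arm holds its last target. There are 200 camera calls.

## Working session

There is one attempt and no reset: what is moved stays moved. The work goes in short steps, Python scripts to look and compute and a tool call to move; the robot and the scene stay as the last step left them, time stands still between calls to the robot, and variables do not carry over. Pictures are saved under pics/ and viewed, about 8 in all and at most 12, crops included, and the job is handed in when it is done.

Besides the shell and the picture viewer there is one more tool, called after "Call:" as a command line: name --argument value ..., lists and objects as JSON in quotes. arm_command: Moves the arm, as the interface text tells. Its arguments: {"type":"object","properties":{"increments":{"type":"array","items":{"type":"array"}},"newtons":{"type":"number"}},"required":["increments"]}

```bash
mkdir -p pics; cat > h.py <<'E'
import numpy as np, cv2
from bench import r
def ray(m,uv):
    K=np.array(m["camera_matrix"]);D=np.array(m["D"]);T=np.array(m["camera_from_world"])
    p=cv2.undistortPoints(np.array([[uv]],float),K,D)[0,0]
    R=T[:3,:3];o=-R.T@T[:3,3];return o,R.T@np.array([p[0],p[1],1.])
def onplane(m,uv,z):
    o,d=ray(m,uv);return (o+d*(z-o[2])/d[2]).round(4)
def proj(m,P):
    T=np.array(m["camera_from_world"])
    return cv2.projectPoints(np.array(P,float).reshape(-1,1,3),cv2.Rodrigues(T[:3,:3])[0],T[:3,3],np.array(m["camera_matrix"]),np.array(m["D"]))[0][:,0].round(1)
E
python3 - <<'E'
from h import *
o=r.get_obs();print(o)
for n in("top","side"):
    f=r.grab_frame(n);cv2.imwrite(f"pics/{n}0.png",f);m=r.camera_model(n);print(n,ray(m,(256,192)))
E
```

```text
{'clock': 0.0, 'joints': array([ 1.00487974,  0.47780859,  0.02233961,  1.55647066, -0.01148404,
        1.10930213, -0.08310661]), 'qvel': array([ 9.72169373e-04, -3.21040080e-04,  7.47916640e-04,  1.93789872e-04,
       -2.41879517e-04, -6.80869731e-04,  7.69106578e-05]), 'tau': array([-4.19203425e-04, -5.96447539e+01,  1.60771843e+00, -2.81199914e+01,
        1.24758517e-02,  9.35713586e-03, -5.59122395e-05]), 'tcp_pos': array([ 0.29807439, -0.60498274,  0.2473119 ]), 'orientation': array([-2.66686784e+00,  1.65893883e+00,  2.59945473e-03]), 'contact_force': array([-0.32157356,  1.07804419,  0.7636856 ]), 'moment': array([ 0.00024883,  0.03828305, -0.00548684]), 'grip_width': 0.08541011800902894}
top (array([0.30128688, 0.02547575, 1.27550305]), array([ 0.17589689, -0.00781375, -0.98458098]))
side (array([0.26139689, 0.78874357, 0.69518583]), array([ 0.24027442, -0.76801128, -0.59388595]))
```

View pics/top0.png

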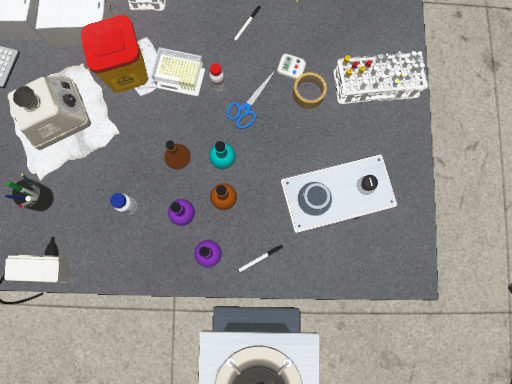

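View pics/side0.png

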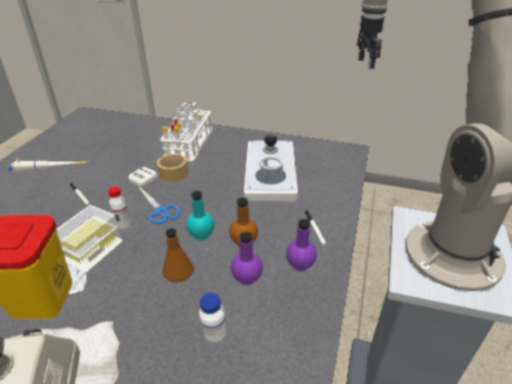

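The top view shows the amber round flask at about (223,196), the conical at (177,155), the bottle at (122,203), the ring at (316,197) and the button at (369,184). The side view agrees, with the flask at (243,228).

```bash
python3 - <<'E'
from h import *
t=cv2.imread("pics/top0.png");s=cv2.imread("pics/side0.png")
mt,ms=r.camera_model("top"),r.camera_model("side")
a=cv2.resize(t[140:250,160:400],None,fx=3.2,fy=3.2,interpolation=cv2.INTER_CUBIC)
b=cv2.resize(s[125:280,180:310],None,fx=1.6,fy=1.6)
cv2.imwrite("pics/zoom.png",a)
# amber mask top
for n,im,m,x0,y0,x1,y1 in(("top",t,mt,205,178,245,215),("side",s,ms,225,195,262,248)):
    h=cv2.cvtColor(im,cv2.COLOR_BGR2HSV);k=cv2.inRange(h,(3,120,40),(20,255,255))
    q=np.zeros_like(k);q[y0:y1,x0:x1]=k[y0:y1,x0:x1];ys,xs=np.nonzero(q)
    print(n,xs.min(),xs.max(),ys.min(),ys.max(),cv2.minEnclosingCircle(np.c_[xs,ys].astype(np.float32)))
for nm,uv,z in(("stopper",(221,189),.135),("ring",(316,197),.092),("btn",(370,183),.096),("con",(171,146),.125),("bot",(117,200),.105)):
    print(nm,onplane(mt,uv,z))
print("corners",[onplane(mt,c,.046) for c in((282,182),(380,156),(397,202),(297,232))])
E
```

```text
top 210 236 184 209 ((223.0, 196.0), 13.153046607971191)
side 230 256 205 243 ((241.5, 224.0), 19.52572250366211)
stopper [0.511  0.1032 0.135 ]
ring [ 0.5026 -0.1383  0.092 ]
btn [ 0.5413 -0.2787  0.096 ]
con [0.6218 0.2346 0.125 ]
bot [0.4834 0.3704 0.105 ]
corners [array([ 0.5494, -0.0535,  0.046 ]), array([ 0.6273, -0.3213,  0.046 ]), array([ 0.5009, -0.3644,  0.046 ]), array([ 0.4159, -0.0941,  0.046 ])]
```

View pics/zoom.png

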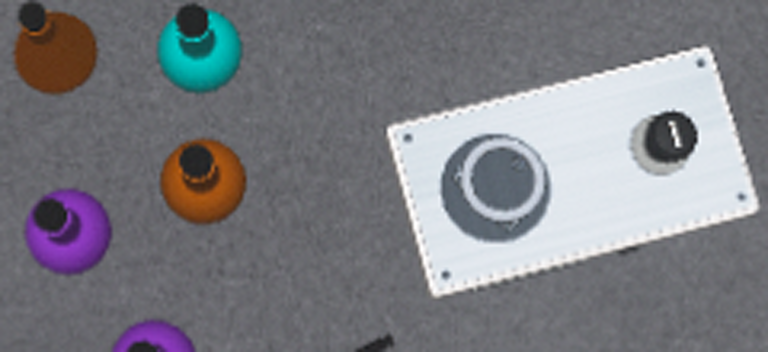

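The crop confirms it: ring centre at (317,196), button head at (370,183), stopper at (221.5,189). I'm moving above the button.

Call:
arm_command --increments '[[[0.246, 0.325, -0.05], [0, 0, 0], 100], [[0.246, 0.325, -0.05], [0, 0, 0], 100], [[0.246, 0.325, -0.05], [0, 0, 0], 100], [[0.246, 0.325, -0.05], [0, 0, 0], 100], [[0.246, 0.325, -0.05], [0, 0, 0], 100], [[0.246, 0.325, -0.05], [0, 0, 0], 100], [[0.246, 0.325, -0.05], [0, 0, 0], 100], [[0.246, 0.325, -0.05], [0, 0, 0], 100], [[0.246, 0.325, -0.05], [0, 0, 0], 100], [[0.246, 0.325, -0.05], [0, 0, 0], 100]]'

```text
clock: 1.1
tcp_pos: [0.5456, -0.2774, 0.1976]
orientation: [-2.671, 1.652, 0.002]
contact_force: [0.0, -1.3, -1.8]
grip_width: 0.0856
```

```bash
python3 - <<'E'
from h import *
o=r.get_obs();print(o['tcp_pos'],o['orientation'],o['joints'].round(2),o['contact_force'])
m=r.camera_model("wrist");f=r.grab_frame("wrist")
p=o['tcp_pos'];print(ray(m,(256,192)))
u=proj(m,[[.543,-.279,.096],[.503,-.140,.092]]);print(u)
for q in u:
    q=tuple(int(v) for v in q);cv2.circle(f,q,3,(0,0,255),1)
cv2.imwrite("pics/w1.png",f)
E
```

```text
[ 0.54561806 -0.27741956  0.19757529] [-2.67114366e+00  1.65180026e+00  2.17743508e-03] [ 0.45  0.43 -0.1   1.76  0.05  0.96 -0.78] [ 0.01360966 -1.30126188 -1.76777276]
(array([ 0.61221513, -0.24489143,  0.32416506]), array([-0.23985697, -0.1314805 , -0.9620081 ]))
[[252.4 206.7]
 [ 78.7 174.1]]
```

View pics/w1.png

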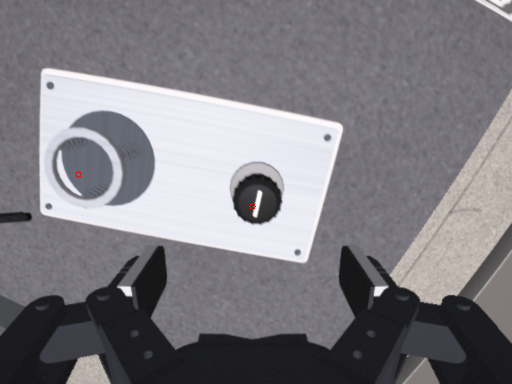

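The wrist view shows the head centred at about (257,198) and the ring at about (85,167), a few pixels off my marks.

```bash
python3 - <<'E'
from h import *
f=cv2.imread("pics/w1.png");m=r.camera_model("wrist")
g=cv2.cvtColor(f,cv2.COLOR_BGR2GRAY)
k=(g<70).astype(np.uint8);k[:165]=0;k[235:]=0;k[:,:225]=0;k[:,290:]=0
ys,xs=np.nonzero(k);print(xs.min(),xs.max(),ys.min(),ys.max())
c,_=cv2.minEnclosingCircle(np.c_[xs,ys].astype(np.float32));print(c,onplane(m,c,.094),onplane(m,(257,198),.096))
print(onplane(m,(85,167),.092),onplane(m,(85,167.),.088))
o=r.get_obs();print(o['tcp_pos'])
E
```

```text
233 280 174 222
(256.7558288574219, 198.22093200683594) [ 0.5489 -0.2822  0.094 ] [ 0.5497 -0.282   0.096 ]
[ 0.5101 -0.1458  0.092 ] [ 0.5084 -0.1441  0.088 ]
[ 0.54415023 -0.28021139  0.19783864]
```

Call:
arm_command --increments '[[[0.003, -0.001, -0.04], [0, 0, 0], 100], [[0.003, -0.001, -0.07], [0, 0, 0], 90], [[0.003, -0.001, -0.1], [0, 0, 0], 80], [[0.003, -0.001, -0.107], [0, 0, 0], 70], [[0.003, -0.001, -0.107], [0, 0, 0], 30], [[0.003, -0.001, -0.107], [0, 0, 0], 20], [[0.003, -0.001, -0.107], [0, 0, 0], 20], [[0.003, -0.001, -0.107], [0, 0, 0], 20], [[0.003, -0.001, -0.107], [0, 0, 0], 20], [[0.003, -0.001, -0.107], [0, 0, 0], 20]]' --newtons 40

```text
clock: 2.15
tcp_pos: [0.5453, -0.2812, 0.0922]
orientation: [2.666, -1.66, -0.006]
contact_force: [-4.8, 3.6, -2.5]
grip_width: 0.0383
```

Call:
arm_command --increments '[[[0, 0, -0.004], [0, 0, 0], 20], [[0, 0, -0.008], [0, 0, 0], 20], [[0, 0, -0.009], [0, 0, 0], 20], [[0, 0, -0.009], [0, 0, 0], 20], [[0, 0, -0.009], [0, 0, 0], 20]]'

```text
clock: 2.65
tcp_pos: [0.5455, -0.2812, 0.0858]
orientation: [2.666, -1.66, -0.005]
contact_force: [-12.6, 7.1, 18.9]
grip_width: 0.038
```

Call:
arm_command --increments '[[[0, 0, 0.006], [0, 0, 0], 20], [[0, 0, 0.01], [0, 0, 0], 20], [[0, 0, 0.01], [0, 0, 0], 20], [[0, 0, 0.01], [0, 0, 0], 20]]'

```text
clock: 3.05
tcp_pos: [0.5454, -0.2811, 0.0923]
orientation: [2.666, -1.66, -0.006]
contact_force: [-5.4, 2.7, -5.3]
grip_width: 0.0383
```

Call:
arm_command --increments '[[[0, 0, 0], [0, 0, -0.14], 20], [[0, 0, 0], [0, 0, -0.28], 20], [[0, 0, 0], [0, 0, -0.42], 20], [[0, 0, 0], [0, 0, -0.56], 20], [[0, 0, 0], [0, 0, -0.7], 20], [[0, 0, 0], [0, 0, -0.84], 20], [[0, 0, 0], [0, 0, -0.96], 20], [[0, 0, 0], [0, 0, -1.0], 20], [[0, 0, 0], [0, 0, -1.0], 20], [[0, 0, 0], [0, 0, -1.0], 20]]'

```text
clock: 4.05
tcp_pos: [0.5464, -0.2805, 0.0924]
orientation: [1.55, -2.731, -0.004]
contact_force: [-4.4, 2.9, -6.6]
grip_width: 0.0382
```

```bash
python3 - <<'E'
from h import *
o=r.get_obs();print(o['tcp_pos'],o['orientation'],o['joints'].round(2),o['contact_force'],o['moment'],cv2.Rodrigues(o['orientation'])[0].round(3))
E
```

```text
[ 0.5464058  -0.28051208  0.09240618] [ 1.54982993 -2.73081689 -0.00353887] [ 0.25  0.56  0.16  1.83 -0.13  0.75 -1.63] [-4.38663959  2.8675272  -6.57116559] [0.67821727 0.93272477 0.99625438] [[-0.513 -0.859 -0.003]
 [-0.859  0.513  0.001]
 [ 0.     0.003 -1.   ]]
```

Call:
arm_command --increments '[[[0, 0, 0], [0, 0, 0], 60], [[0, 0, 0], [0, 0, 0], 100], [[0, 0, 0], [0, 0, 0], 100], [[0, 0, 0.05], [0, 0, 0], 100], [[0, 0, 0.1], [0, 0, 0], 100], [[0, 0, 0.14], [0, 0, 0], 100], [[0, 0, 0.14], [0, 0, 0], 100]]'

```text
clock: 4.75
tcp_pos: [0.551, -0.2839, 0.2399]
orientation: [-1.54, 2.728, -0.017]
contact_force: [1.0, -0.4, 0.6]
grip_width: 0.0853
```

```bash
python3 - <<'E'
from h import *
m=r.camera_model("wrist");f=r.grab_frame("wrist");cv2.imwrite("pics/w2.png",f)
for n in("top","side"): cv2.imwrite(f"pics/{n}2.png",r.grab_frame(n))
np.savez("m2.npz",K=m["camera_matrix"],D=m["D"],T=m["camera_from_world"])
print(r.get_obs()['tcp_pos'])
E
```

```text
[ 0.54732877 -0.28161335  0.2323724 ]
```

View pics/w2.png

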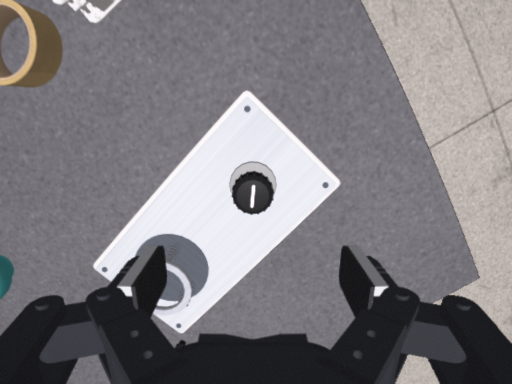

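The head line has turned about 55–60° relative to the housing, so it is at its stop and up. Next is the move above the flask.

Call:
arm_command --increments '[[[-0.004, 0.05, 0], [0, 0, 0], 100], [[-0.01, 0.1, 0], [0, 0, 0], 100], [[-0.014, 0.15, 0], [0, 0, 0], 100], [[-0.019, 0.2, 0], [0, 0, 0], 100], [[-0.023, 0.25, 0], [0, 0, 0], 100], [[-0.028, 0.3, 0], [0, 0, 0], 100], [[-0.033, 0.35, 0], [0, 0, 0], 100], [[-0.036, 0.384, 0], [0, 0, 0], 100], [[-0.036, 0.384, 0], [0, 0, 0], 100], [[-0.036, 0.384, 0], [0, 0, 0], 100]]'

```text
clock: 5.9
tcp_pos: [0.5105, 0.103, 0.2309]
orientation: [1.547, -2.731, -0.001]
contact_force: [0.7, -1.1, -0.4]
grip_width: 0.085
```

```bash
python3 - <<'E'
from h import *
f=r.grab_frame("wrist");m=r.camera_model("wrist");cv2.imwrite("pics/w3.png",f)
o=r.get_obs();print(o['tcp_pos'],o['joints'].round(2))
print(proj(m,[[.511,.103,.135],[.511,.103,.037]]))
h=cv2.cvtColor(f,cv2.COLOR_BGR2HSV);k=cv2.inRange(h,(3,120,40),(20,255,255))
cs,_=cv2.findContours(k,0,1)
for c in cs:
    if cv2.contourArea(c)>300:
        q,R=cv2.minEnclosingCircle(c);print(q,R,onplane(m,q,.037),onplane(m,q,.04))
E
```

```text
[0.51080801 0.10156855 0.23107058] [-0.33  0.24  0.02  1.94 -0.01  0.96 -2.42]
[[252.  205.3]
 [252.  177. ]]
(252.77720642089844, 175.8558349609375) 32.267578125 [0.5116 0.1016 0.037 ] [0.5122 0.1012 0.04  ]
(88.0, 148.0) 47.01073455810547 [0.6324 0.2402 0.037 ] [0.6319 0.2385 0.04  ]
```

View pics/w3.png

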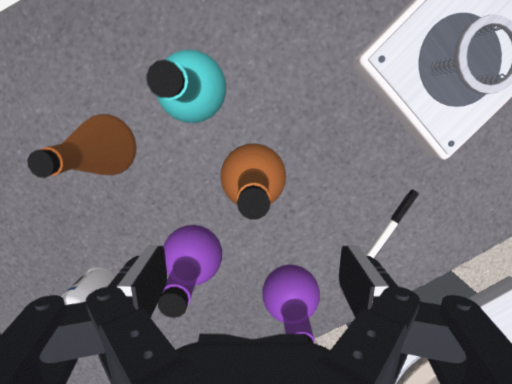

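The wrist view shows the amber flask's bulb at (253,176), almost under the TCP. Its neighbours (turquoise at (190,85), purple at (192,255)) are clear of the fingers' sides. Descending and gripping the neck.

Call:
arm_command --increments '[[[0, 0.001, -0.04], [0, 0, 0], 80], [[0, 0.001, -0.07], [0, 0, 0], 70], [[0, 0.001, -0.1], [0, 0, 0], 65], [[0, 0.001, -0.125], [0, 0, 0], 65], [[0, 0.001, -0.135], [0, 0, 0], 65], [[0, 0.001, -0.135], [0, 0, 0], 35], [[0, 0.001, -0.135], [0, 0, 0], 20], [[0, 0.001, -0.135], [0, 0, 0], 15], [[0, 0.001, -0.135], [0, 0, 0], 15], [[0, 0.001, -0.135], [0, 0, 0], 15]]' --newtons 60

```text
clock: 6.95
tcp_pos: [0.5117, 0.1036, 0.098]
orientation: [-1.545, 2.734, -0.0]
contact_force: [0.5, -0.4, 1.3]
grip_width: 0.0268
```

Call:
arm_command --increments '[[[0, 0, 0.03], [0, 0, 0], 15], [[0, 0, 0.07], [0, 0, 0], 15], [[0, 0, 0.11], [0, 0, 0], 15], [[0, 0, 0.14], [0, 0, 0], 15], [[-0.001, -0.04, 0.14], [0, 0, 0], 15], [[-0.003, -0.08, 0.14], [0, 0, 0], 15], [[-0.004, -0.12, 0.14], [0, 0, 0], 15], [[-0.005, -0.16, 0.14], [0, 0, 0], 15], [[-0.005, -0.16, 0.14], [0, 0, 0], 15], [[-0.005, -0.16, 0.14], [0, 0, 0], 15]]'

```text
clock: 7.95
tcp_pos: [0.5061, -0.0574, 0.2375]
orientation: [-1.542, 2.737, -0.0]
contact_force: [-0.7, 0.3, -2.2]
grip_width: 0.0269
```

```bash
python3 - <<'E'
from h import *
o=r.get_obs();print(o['tcp_pos'],o['orientation'],o['contact_force'],o['grip_width'])
f=r.grab_frame("wrist");m=r.camera_model("wrist")
p=o['tcp_pos']
print(proj(m,[[.506,-.142,.092],p-[0,0,.061]]))
cv2.imwrite("pics/w4.png",f)
E
```

```text
[ 0.50609988 -0.05739044  0.23751648] [-1.54181028e+00  2.73692577e+00 -5.48710338e-05] [-0.74616374  0.31839667 -2.18936199] 0.026934469081153083
[[335.  141.6]
 [256.1 220.4]]
```

View pics/w4.png

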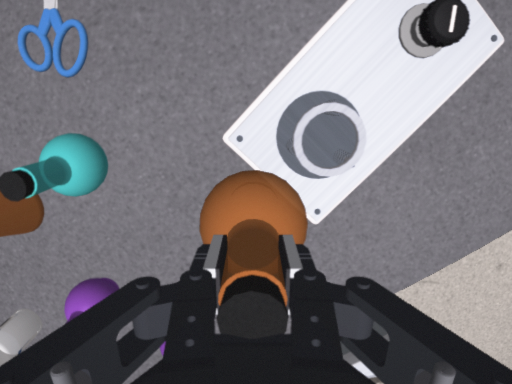

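The bulb spans x 200–307 with its top at y≈170. The ring's outer edge is centred at about (328.5,140.5).

```bash
python3 - <<'E'
from h import *
f=cv2.imread("pics/w4.png");m=r.camera_model("wrist");p=r.get_obs()['tcp_pos']
h=cv2.cvtColor(f,cv2.COLOR_BGR2HSV)
k=cv2.inRange(h,(3,120,40),(20,255,255));k[:,:190]=0;k[232:]=0
ys,xs=np.nonzero(k);e=np.array([(x,ys[xs==x].min()) for x in range(xs.min(),xs.max()+1)])
A=np.c_[e,np.ones(len(e))];s=np.linalg.lstsq(A,(e**2).sum(1),rcond=None)[0];b=s[:2]/2;print("bulb",b,np.sqrt(s[2]+b@b))
# ring inner hole: darker than ring
g=cv2.cvtColor(f,cv2.COLOR_BGR2GRAY)
k=(g>165).astype(np.uint8);hole=cv2.floodFill(cv2.GaussianBlur(g,(5,5),0).copy(),None,(330,140),255,12,12,cv2.FLOODFILL_FIXED_RANGE)
print(hole[0],hole[3])
x,y,w,hh=hole[3];c=(x+w/2-.5,y+hh/2-.5)
print("pred bulb",proj(m,[p-[0,0,.061]]),"sil",onplane(m,b,p[2]-.061),"tcp",p)
for z in(.092,.088):print(onplane(m,c,z),onplane(m,(328.5,140.5),z))
# sphere outline prediction
v=[onplane(m,b,p[2]-.061)]
E
```

```text
bulb [252.56965019 224.08323261] 52.94767636208532
2321 (303, 112, 54, 56)
pred bulb [[254.1 221.1]] sil [ 0.505  -0.054   0.1765] tcp [ 0.5062725  -0.05599078  0.23745688]
[ 0.5102 -0.1385  0.092 ] [ 0.5099 -0.1373  0.092 ]
[ 0.5093 -0.1392  0.088 ] [ 0.509 -0.138  0.088]
```

Call:
arm_command --increments '[[[0.0, -0.03, 0], [0, 0, 0], 15], [[0.001, -0.06, 0], [0, 0, 0], 15], [[0.001, -0.084, 0], [0, 0, 0], 15], [[0.001, -0.084, -0.02], [0, 0, 0], 15], [[0.001, -0.084, -0.04], [0, 0, 0], 15], [[0.001, -0.084, -0.04], [0, 0, 0], 15], [[0.001, -0.084, -0.04], [0, 0, 0], 15]]'

```text
clock: 8.7
tcp_pos: [0.5076, -0.1392, 0.1975]
orientation: [1.548, -2.733, -0.001]
contact_force: [0.2, 1.3, -0.8]
grip_width: 0.027
```

```bash
python3 - <<'E'
from h import *
P=[]
o=r.get_obs();P.append(o['tcp_pos'])
W=r.grab_frame("wrist");m=r.camera_model("wrist");S=r.grab_frame("side");P.append(r.get_obs()['tcp_pos']);print(P,o['contact_force'])
ms=r.camera_model("side");c=proj(ms,[P[-1]-[0,0,.061],P[-1]-[0,0,.098],[.507,-.1405,.092]]);print(c)
x,y=map(int,c[0]);s=cv2.resize(S[y-50:y+50,x-70:x+70],None,fx=3,fy=3,interpolation=cv2.INTER_CUBIC);print(x-70,y-50)
w=cv2.resize(W[100:330,160:400],(376,360))
im=np.zeros((360,800,3),np.uint8);im[:300,:420]=s;im[:360,424:]=w
cv2.imwrite("pics/c5.png",im)
E
```

```text
[array([ 0.50761957, -0.13917846,  0.1974608 ]), array([ 0.50824231, -0.13978289,  0.19834272])] [ 0.15823148  1.30894538 -0.84054528]
[[270.5 148.3]
 [270.4 159.7]
 [270.8 162.1]]
200 98
```

View pics/c5.png

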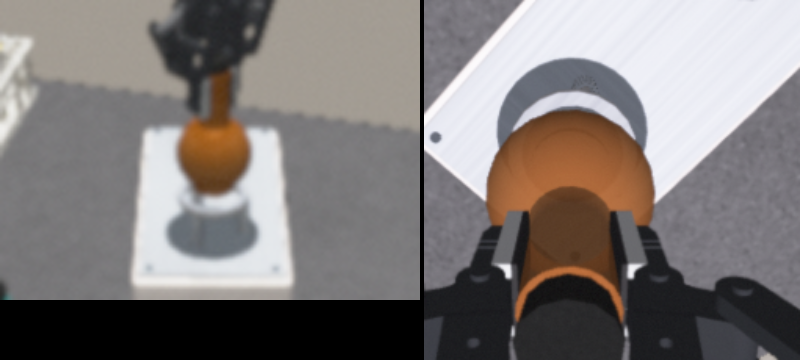

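In the side crop the bulb and ring share x≈214. In the wrist crop they share x≈572. So it is centred; lowering.

Call:
arm_command --increments '[[[0, 0, -0.01], [0, 0, 0], 15], [[0, 0, -0.018], [0, 0, 0], 15], [[0, 0, -0.024], [0, 0, 0], 15], [[0, 0, -0.028], [0, 0, 0], 15], [[0, 0, -0.032], [0, 0, 0], 15], [[0, 0, -0.036], [0, 0, 0], 15], [[0, 0, -0.038], [0, 0, 0], 15], [[0, 0, -0.038], [0, 0, 0], 15], [[0, 0, -0.038], [0, 0, 0], 15]]' --newtons 80

```text
clock: 9.7
tcp_pos: [0.5088, -0.1411, 0.1606]
orientation: [-1.544, 2.734, -0.003]
contact_force: [0.3, -0.8, 9.5]
grip_width: 0.0265
```

```bash
python3 - <<'E'
from h import *
o=r.get_obs();print(o['tcp_pos'],o['orientation'],o['contact_force'],o['moment'],o['grip_width'])
E
```

```text
[ 0.50877114 -0.14110212  0.16057924] [-1.54367793  2.73351498 -0.0032431 ] [ 0.32032424 -0.75878623  9.54412334] [-0.05857005  0.26376632  0.02591184] 0.02645501299598195
```

Call:
arm_command --increments '[[[0, 0, -0.002], [0, 0, 0], 15], [[0, 0, -0.003], [0, 0, 0], 15], [[0, 0, -0.004], [0, 0, 0], 15], [[0, 0, -0.004], [0, 0, 0], 15], [[0, 0, -0.004], [0, 0, 0], 15], [[0, 0, -0.004], [0, 0, 0], 15]]'

```text
clock: 10.3
tcp_pos: [0.5091, -0.1414, 0.1572]
orientation: [-1.543, 2.733, -0.004]
contact_force: [-1.0, -0.5, 15.0]
grip_width: 0.0263
```

```bash
python3 - <<'E'
from h import *
o=r.get_obs();print(o['tcp_pos'],o['contact_force'],o['moment'],o['grip_width'])
W=r.grab_frame("wrist");S=r.grab_frame("side");T=r.grab_frame("top")
x,y=200,98
im=np.zeros((600,800,3),np.uint8);im[:300,:420]=cv2.resize(S[y:y+100,x:x+140],None,fx=3,fy=3,interpolation=cv2.INTER_CUBIC)
im[:285,424:]=cv2.resize(W,(376,285));im[304:600,:420]=cv2.resize(T[140:240,100:242],(420,296));im[304:600,424:]=cv2.resize(T[140:240,280:407],(376,296))
cv2.imwrite("pics/c6.png",im)
E
```

```text
[ 0.50913759 -0.14136148  0.1572226 ] [-0.95148382 -0.45112699 14.96468764] [-0.03724207  0.45775427  0.06970354] 0.026298437793301488
```

View pics/c6.png

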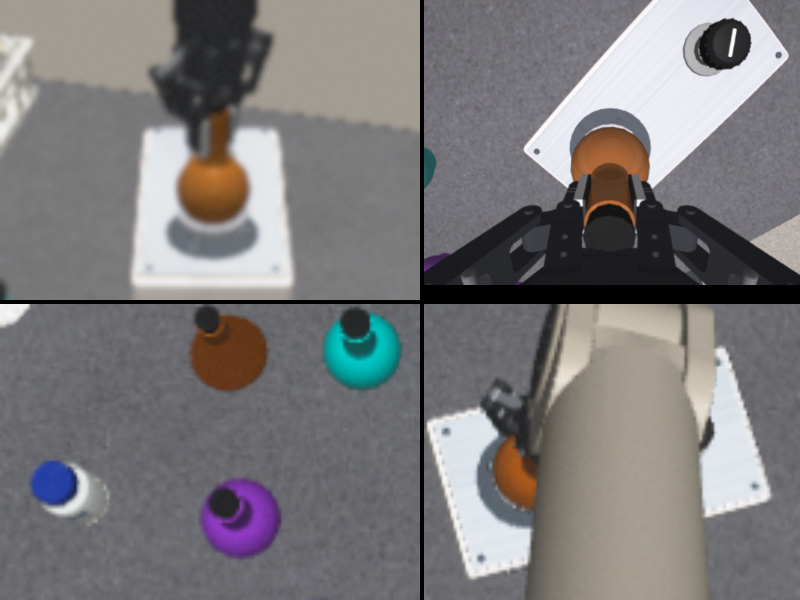

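The flask sits upright and central in the lowered ring. The head is up and turned, and the conical flask and bottle haven't moved. The push is about 15 N. Handing in.

```bash
python3 - <<'E'
from h import *
print(r.hand_in());o=r.get_obs();print(o['clock'],o['tcp_pos'],o['contact_force'],o['grip_width'])
E
```

```text
the job is handed in; nothing more can be done
None
the job is handed in; nothing more can be done
```

I finished both parts of the job and handed it in at about 10.5 s on the robot's clock. The hand-in reported no verdict.

- **Stop button:** I gripped the mushroom head and pressed it about 6.4 mm down, with 19 N at the bottom. I let it come up and turned it clockwise about 1 rad against its stop, then released it. The wrist picture showed the white line turned about 55–60° relative to the housing, with the head up.
- **Flask:** I took the amber round flask by its neck, set it in the ring and pushed down. The tool stood about 20 mm below the height where the flask should first touch the ring. The force was about 15 N, which means the ring is at or near the bottom of its travel. The gripper is still holding it there.
- **Last checks:** The last pictures showed the flask upright and centred in the ring by eye. The conical flask and the white bottle were standing in place.
- **Disagreements:** The ring-centre estimates from different cameras differed by up to about 7 mm. I used their mean, and close views from the side and wrist agreed with it to about 1 mm by eye. I inferred the ring's travel from the tool height and the force; I did not measure it directly.

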